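# Press home and lock the bayonet filter cartridge

### The arm

A 7-joint arm with a two-finger parallel gripper is mounted at the origin on the work surface; the furniture and walls round the work are solid. World frame = base frame: x ahead of the robot, y to its left, z up, the work surface at z = 0. Lengths are in m, angles in rad, forces in N, time in s.
With the tool pointing down it reaches from about 0.4 to 0.85 m from the base axis. Payload 4.5 kg.
Tool frame: the origin (TCP) lies at the very end of the fingers, on their centre line; the grasp point (between the pads) lies 19 mm behind it (r.pinch_z is the distance from the TCP to the grasp point, in m); z points along the fingers, y is the line along which they close (so a half turn about z gives the same grasp; the last joint's range is limited). The gripper opens to 88 mm and grips with 3 to 60 N. Pads are 18 mm wide; open, the fingers measure 123 mm over their backs; the gripper's body (75 mm by 187 mm) begins 45 mm behind the grasp point.
Start: joints at [1.343, 0.689, -0.195, 1.565, 0.157, 0.902, -0.215], TCP at [0.162, -0.604, 0.239] pointing down, gripper open.
Joint ranges: [-3.01, 3.01], [-0.46, 2.08], [-1.47, 1.51], [0.13, 2.56], [-1, 4.14], [0.04, 2.09], [-2.66, 2.66]. Speed limits (rad/s): [2.57, 2.57, 3.14, 3.14, 3.14, 3.14, 3.14].

### API

Orientations are given as a unit quaternion [x, y, z, w].
In Python, from plant import r, cams gives the robot as it stands.
- The arm moves only by the shell command python3 -m pendant 'ROWS' [FORCE]. ROWS is JSON, a list of rows, each a list of 3 entries, a list of its own where there are three numbers: the closure, from -1 (fully open) to 1 (shut), then the shift along the tool's x, y, z in mm, then the turn, a rotation vector about the tool's x, y, z in degrees. A call has 1 to 8 rows; each row shifts and turns the commanded pose from where the row before left it, along the tool's axes as they then stand; what a row does not reach is not made up. A row lasts 1/8 s, in which the tool goes at most 62.5 mm and 10.7 degrees, less where a joint would pass 70% of its speed; a pose out of reach is approached as far as the arm can. A call with a gripper value outside its range is refused whole. The fingers move at their own pace and stop on an object; FORCE is the grip in N (left out, the last holds). Time passes only in rows, so rows that do not move let the fingers close. It gives the time, the measured TCP pose, the force, the opening and the grip force at its end, in the units of the state.
- r.get_state(): the state, without advancing time (a new reading comes with each control period).
- cams.snapshot(name): name is "scene" or "top" or "wrist"; returns a dict with "img" (480x640x3 uint8, red, green, blue), "camera_matrix" (3x3 intrinsics, pixels), "camera_from_world" (4x4, takes a point from world to camera coordinates); the wrist camera has in their place "tool_from_camera" (4x4, takes a point from camera to tool coordinates, whose origin is the TCP and whose axes are the flange's). Camera axes: x right, y up, looking along -z (the intrinsics and any distortion apply to the point x, -y, -z); pixel columns grow to the right and rows downward; lengths in m; the calibration is good to about 2 mm. A picture is of the moment at which its call begins: read the wrist's pose just before it. There is no depth.
- r.finish_job(): hands the job in; it is judged then, once.
The state is a dict: "clock": time; "q": joint angles; "qd": joint speeds; "joint_torque": joint torques, N m; "tool_pos": TCP position; "eef_rot": TCP orientation; "contact_force": force on the tool from outside, world axes, zero at the start; "moment": the same for the moment, N m; "opening": opening from 0.0 (shut) to 1.0 (fully open); "finger_force": force on a finger pad.
Only numpy, scipy, OpenCV 4.12 (cv2) and the standard library are available. Lean on these libraries where they do the work, as an engineer would, in place of code of your own. Each camera call takes 0.05 s, during which the arm holds its last target. There are 200 camera calls.

### The job

Two filter pots are bolted to the bench. In one of them the cartridge still stands proud: press it straight down until it is fully home, then swing its lever a quarter turn clockwise (seen from above) to the stop, so that it is locked like the one in the other pot. Leave the other pot's lever where it is, and let go.

Things in the scene. Friction and masses are not known exactly. Their poses are not given: they have to be found in the camera images.
- filter: The pot to work on, fixed to the bench: round dark steel foot 120 mm across, grey barrel 90 mm across, its slotted rim 66 mm above the bench; two pipe stubs reach 76 mm out along +y and -y, under 33 mm high. Origin on the axis at bench level, z up. The lever points along this body's -y when unlocked, -x when locked. Steel lugs run in L-shaped slots: once turned, the cartridge cannot rise
- filter_cap (a point): Centre of the flat top of the cartridge's black cap (a disc 82 mm across, 20 mm thick), on the pot's axis. 107 mm above the bench with the cartridge fully up, 87 mm when fully home. z up; it turns with the lever, which points along this point's -y axis
- filter_lever (a point): Point on the centre line of the cap's black lever, 85 mm from the pot's axis, half-way up the lever: 98 mm above the bench with the cartridge fully up, 78 mm when home. The lever is a level bar 18 mm wide and 16 mm high, from the cap's edge to a rounded end 118 mm from the axis, with only low clutter below it. It points along this point's -y, z up
- filter_press (a joint): How far the cartridge is pressed down (m): 0 fully up, 0.020 fully home. Seal friction holds it where it is left; it takes about 6 to 10 N on the cap to push it down, and it does not spring back
- filter_turn (a joint): Turn of cap and lever (rad), growing clockwise seen from above: about 0 unlocked, 1.571 locked at a hard stop. It stays where it is left; when the cartridge is home it takes about 3 to 5 N sideways on the lever, 85 mm out. It can turn only when the cartridge is within about 2 mm of home
- spare: The other, equal pot, fixed to the bench, whose cartridge is already home and locked. Origin on its axis at bench level; same axes and sizes as the first pot
- spare_lever (a point): The same lever point on the other pot's cartridge, which must stay where it is; 78 mm above the bench

How it is judged:
On the way:
1. the cartridge is pressed fully home, the lever still at its unlocked position (value of joint filter_press above 0.0165 m and value of joint filter_turn below 0.9 rad), for 0.1 s.
At the end, for the whole second after the job is handed in: The cartridge is home (pressed down by more than 16.5 of 20 mm) and its lever rests turned clockwise to within about 0.15 rad of the stop (past 1.42 rad) (value of joint filter_press above 0.0165 m and value of joint filter_turn above 1.42 rad and velocity of joint filter_turn below 0.05 rad/s); the robot touches nothing.
It fails at once if the other pot's lever is moved by more than 15 mm (distance of spare_lever from where it was at the start of the episode above 0.015 m).
It also fails if it takes over 45 s, if anything falls off the work surface, if the arm or the gripper's body presses on something with over 40 N, if the wrist force passes 120 N, or if a joint passes its speed limit or range.

## Working session

There is one attempt and no reset: what is moved stays moved. The work goes in short steps, Python scripts to look and compute and a shell command to move; the robot and the scene stay as the last step left them, time stands still between calls to the robot, and variables do not carry over. Pictures are saved under pics/ and viewed, at most 10 in all, crops included, and the job is handed in when it is done.

```bash
mkdir -p pics; ls; python3 - <<'E'
from plant import r,cams
import cv2,numpy as np,pickle
s=r.get_state();print({k:np.round(s[k],3) for k in s})
d={}
for n in("scene","top"):
    c=cams.snapshot(n);d[n]=c;cv2.imwrite(f"pics/{n}0.png",c["img"][:,:,::-1])
    print(c["camera_matrix"],c["camera_from_world"])
pickle.dump(d,open("c0.pkl","wb"))
E
```

```text
pics
{'clock': np.float64(0.0), 'q': array([ 1.343,  0.69 , -0.195,  1.566,  0.157,  0.903, -0.215]), 'qd': array([-0.   ,  0.   , -0.   , -0.001,  0.001,  0.001,  0.001]), 'joint_torque': array([ 0.0000e+00, -5.2756e+01, -1.2670e+00, -1.5343e+01, -5.3000e-02,
        7.0000e-03,  0.0000e+00]), 'tool_pos': array([ 0.162, -0.603,  0.238]), 'eef_rot': array([ 0.991,  0.131, -0.   , -0.001]), 'contact_force': array([-0.503,  0.065,  0.412]), 'moment': array([-0.008,  0.001,  0.013]), 'finger_force': np.float64(0.0), 'opening': np.float64(1.001)}
[[461.69902777   0.         323.77357264]
 [  0.         461.69902777 251.58130171]
 [  0.           0.           1.        ]] [[-0.86416274 -0.5030293   0.01357511  0.49387477]
 [ 0.25426942 -0.41321629  0.87441372 -0.21815853]
 [-0.43424627  0.75908749  0.48499109 -0.68609449]
 [ 0.          0.          0.          1.        ]]
[[526.04946442   0.         315.843408  ]
 [  0.         526.04946442 237.73449827]
 [  0.           0.           1.        ]] [[-0.01505695 -0.99920126  0.03701531  0.03736352]
 [ 0.99283504 -0.01055171  0.11902627 -0.57352564]
 [-0.11854062  0.03854227  0.99220089 -0.9637134 ]
 [ 0.          0.          0.          1.        ]]
```

View pics/scene0.png

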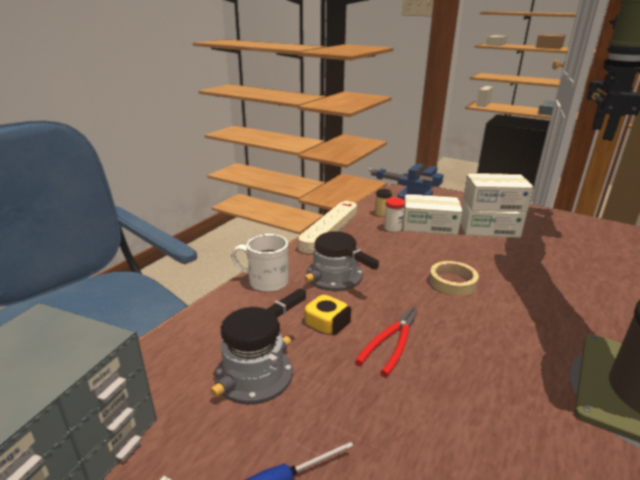

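View pics/top0.png

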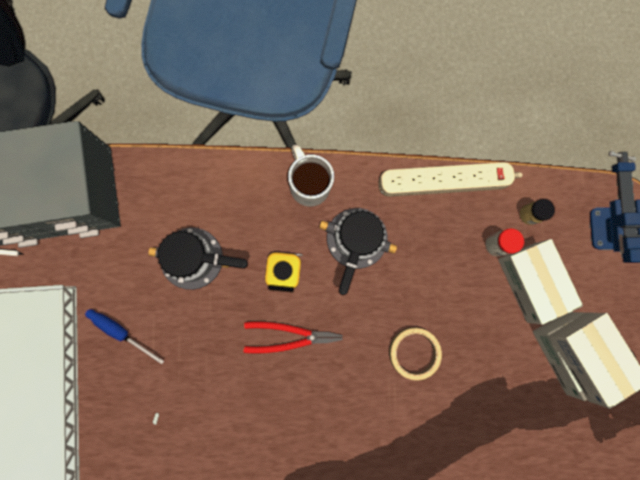

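The proud pot is the one at top (183,253) and scene (251,330), with its lever towards (245,263). The locked spare is at top (361,233) and scene (335,245), with its lever towards (345,290). Next I'll triangulate the caps and lever ends.

```bash
cat > h.py <<'E'
import numpy as np,cv2
def ray(c,uv):
    K=c["camera_matrix"];M=c["camera_from_world"]
    p=np.linalg.inv(K)@[uv[0],uv[1],1];R=M[:3,:3]
    d=R.T@(p*[1,-1,-1]);return -R.T@M[:3,3],d/np.linalg.norm(d)
def plane(c,uv,z):
    o,d=ray(c,uv);return o+d*(z-o[2])/d[2]
def tri(rs):
    A=sum(np.eye(3)-np.outer(d,d) for o,d in rs);b=sum((np.eye(3)-np.outer(d,d))@o for o,d in rs)
    p=np.linalg.solve(A,b);return p,[np.linalg.norm(np.cross(p-o,d)) for o,d in rs]
def parts(img,seed,t=45,k=17):
    "dark component at seed -> cap blob centre (opened), lever mask"
    m=(img.max(2)<t).astype(np.uint8);_,l=cv2.connectedComponents(m)
    m=(l==l[seed[1],seed[0]]).astype(np.uint8)
    cap=cv2.morphologyEx(m,cv2.MORPH_OPEN,cv2.getStructuringElement(cv2.MORPH_ELLIPSE,(k,k)))
    lev=cv2.morphologyEx(m&~cv2.dilate(cap,np.ones((3,3))),cv2.MORPH_OPEN,np.ones((3,3)))
    n,l,st,c=cv2.connectedComponentsWithStats(lev);i=1+np.argmax(st[1:,4])
    return m,cap,(l==i)
E
python3 - <<'E'
import pickle;from h import *
d=pickle.load(open("c0.pkl","rb"))
for name,seeds in(("filter",{"top":(183,253),"scene":(251,330)}),("spare",{"top":(361,233),"scene":(335,245)})):
    C=[];L=[]
    for n,s in seeds.items():
        m,cap,lev=parts(d[n]["img"],s,k=25 if n=="top" else 21)
        x,y,w,h=cv2.boundingRect(cap);c=np.array([x+(w-1)/2,y+(h-1)/2])
        p=np.argwhere(lev)[:,::-1];far=p[np.argsort(-np.linalg.norm(p-c,axis=1))[:6]].mean(0)
        print(name,n,m.sum(),(x,y,w,h),"lev",p.mean(0).round(1),len(p),"tip",far.round(1))
        C.append(ray(d[n],c));L.append(ray(d[n],far))
        if n=="top":
            z=.098 if name=="filter" else .078
            a=plane(d[n],c,z);b=plane(d[n],far,z);v=(b-a)[:2];print(" plane cap",a.round(4),"tip",b.round(4),np.linalg.norm(v),np.degrees(np.arctan2(v[1],v[0])))
    for q in(C,L):
        p,e=tri(q);print("  tri",p.round(4),np.round(e,4))
E
```

```text
filter top 1724 (158, 231, 39, 41) lev [195.1 261.2] 499 tip [212.3 257.7]
 plane cap [0.5455 0.276  0.098 ] tip [0.533  0.2144 0.098 ] 0.06275795839786223 -101.43090065407014
filter scene 298525 (0, 0, 640, 480) lev [624.4  57. ] 238 tip [638.7  55.2]
  tri [0.4954 0.2259 0.2402] [0.0399 0.0399]
  tri [0.3324 0.1581 0.4879] [0.1676 0.1676]
spare top 299015 (0, 0, 640, 480) lev [360.2 239.3] 604 tip [378.5 239.3]
 plane cap [0.5654 0.0251 0.078 ] tip [ 0.5645 -0.0822  0.078 ] 0.10737208381664716 -90.45333783917081
spare scene 298525 (0, 0, 640, 480) lev [624.4  57. ] 238 tip [638.7  55.2]
  tri [0.5626 0.0286 0.1245] [0.0029 0.0029]
  tri [ 0.3374 -0.0058  0.4837] [0.1794 0.1794]
```

```bash
python3 - <<'E'
import pickle;from h import *
d=pickle.load(open("c0.pkl","rb"))
out=[]
for n,x,y in(("top",130,200),("top",300,180),("scene",190,270),("scene",290,210)):
    c=d[n]["img"][y:y+130,x:x+130];print(n,c[::12,::12].max(2))
    q=cv2.resize(((c.max(2)<34)*255).astype(np.uint8),(390,290));out.append(np.vstack([cv2.resize(c[:,:,::-1],(390,290)),cv2.merge([q]*3)]))
cv2.imwrite("pics/m.png",cv2.resize(np.hstack(out),(800,300)))
E
```

```text
top [[130 143 134 137 138 131 143 139 141 140 129]
 [143 136 138 135 141 141 138 139 134 131 137]
 [135 139 141 138 137 129 138 138 139 135 136]
 [133 134 135  76  37  41  71 123 136 134 135]
 [134 131 148  39  40  42  23  66 102 132 130]
 [140 135 146  37  42  41  36 142  43  39 135]
 [133 136 136  51  39  40 151 103 136 134 139]
 [144 128 132 136  99 102 101 130 133 130 138]
 [133 141 134 129 131 133 131 130 136 132 127]
 [132 131 128 132 138 137 138 130 122 125 130]
 [134 138 139 139 133 135 126 133 135 136  98]]
top [[ 52  49  54 143 139 140 142 239 239 237 237]
 [124  51 210 138 139 137 133 111 213 180 138]
 [120 122 133 132 138 138 128 129 132 137 142]
 [130 124 131  76  33  43  43 133 136 134 140]
 [142 129 186 141  47  47  45  76 130 134 133]
 [131 140 134  91  47  48  43  86 138 133 140]
 [130 139 131 105 131  48  72 109 137 130 131]
 [181 130 135 133 198 104 112 121 140 134 134]
 [139 127 138  79  47 140 139 134 129 137 136]
 [138 137 138 132  59 132 134 128 130 130 139]
 [139 139 141 134 140 137 129 128 124 133 136]]
scene [[193 193 194 194 197 129 160 158 152 152 104]
 [1
[... 291 characters left out ...]
0 112  92  77  70 121 123 151 140]
 [151 153 152  85  90  99 102 100 181 149 153]
 [147 153  96 105  94 121 108  97 106 143 141]
 [155 151 188  65  95  97 104 106 134 144 152]]
scene [[217 192 138  65 240 232 159 115 134 156 138]
 [218 218 172 249 202 147 148 154 129 158 119]
 [194 242 250  62  57 116 151 152 143 143 151]
 [156 148 108  56  55  54 144 149 148 150 146]
 [159 152  93 118 143  86  46  99 149 147 150]
 [152 152  97 106 110  96 143 128 144 144 144]
 [144 150  67  96 104  73 145 146 147 146 144]
 [ 82  50 146 179 152 134 112 151 154 146 153]
 [ 44 145 249  58 248 123 152 149 148 143 141]
 [153 128 148 248  45  86 156 151 141 135 109]
 [149 141 113 149  45 154 150 150 229 119 147]]
```

View pics/m.png

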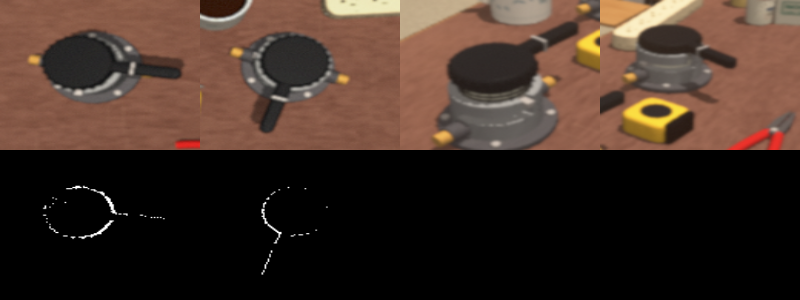

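The crops show the proud cap at left, with the lever grip split from the cap by a grey collar. A threshold near 65 should work, with cap and lever taken as separate blobs.

```bash
cat >> h.py <<'E'
def blob(img,seed,t=66):
    m=(img.max(2)<t).astype(np.uint8);m=cv2.morphologyEx(m,cv2.MORPH_OPEN,np.ones((3,3)))
    _,l=cv2.connectedComponents(m);assert m[seed[1],seed[0]],seed
    m=(l==l[seed[1],seed[0]]);p=np.argwhere(m)[:,::-1].astype(np.float32);return m,p
E
python3 - <<'E'
import pickle;from h import *
d=pickle.load(open("c0.pkl","rb"))
for name,cs,ls in(("filter",{"top":(183,253),"scene":(251,325)},{"top":(234,262),"scene":(292,301)}),("spare",{"top":(361,233),"scene":(335,245)},{"top":(348,276),"scene":(370,260)})):
    R=[]
    for s,k in((cs,"cap"),(ls,"lev")):
        rs=[]
        for n in s:
            m,p=blob(d[n]["img"],s[n]);(c,sz,a)=cv2.minAreaRect(p);x,y,w,h=cv2.boundingRect(m.astype(np.uint8))
            if k=="cap":c=(x+(w-1)/2,y+(h-1)/2)
            print(name,k,n,len(p),"box",(x,y,w,h),"c",np.round(c,1),"size",np.round(sz,1))
            rs.append(ray(d[n],c))
        p,e=tri(rs);print("  tri",p.round(4),np.round(e,4));R.append(p)
    v=(R[1]-R[0])[:2];print(name,"r",np.linalg.norm(v),"ang",np.degrees(np.arctan2(v[1],v[0])))
E
```

```text
filter cap top 2182 box (157, 229, 90, 48) c [201.5 252.5] size [46.9 87.6]
filter cap scene 2132 box (222, 305, 61, 46) c [252.  327.5] size [42.6 62.7]
  tri [0.5508 0.2423 0.0698] [0.0069 0.0069]
filter lev top 2182 box (157, 229, 90, 48) c [200.2 250. ] size [46.9 87.6]
filter lev scene 232 box (284, 290, 21, 19) c [294.6 298.1] size [10.7 23.5]
  tri [0.5229 0.2191 0.1268] [0.0236 0.0236]
filter r 0.036298500409041805 ang -140.23889721348746
spare cap top 1693 box (339, 209, 45, 56) c [361.  236.5] size [54.2 44.2]
spare cap scene 774 box (316, 233, 39, 24) c [335.  244.5] size [23. 38.]
  tri [ 0.5725 -0.0496  0.0757] [0.0024 0.0024]
spare lev top 263 box (339, 267, 15, 27) c [345.2 280.3] size [10.1 27.5]
spare lev scene 197 box (355, 253, 23, 16) c [366.1 259.8] size [25.   8.5]
  tri [ 0.4912 -0.0198  0.0794] [0.0001 0.0001]
spare r 0.08656783863693612 ang 159.8456646835735
```

```bash
python3 - <<'E'
import pickle;from h import *
d=pickle.load(open("c0.pkl","rb"))
E=cv2.getStructuringElement(cv2.MORPH_ELLIPSE,(25,25))
def cap(n,s):
    m,p=blob(d[n]["img"],s);o=cv2.morphologyEx(m.astype(np.uint8),cv2.MORPH_OPEN,E if n=="top" else E[:19,:19]*0+cv2.getStructuringElement(cv2.MORPH_ELLIPSE,(19,19)) if 0 else cv2.getStructuringElement(cv2.MORPH_ELLIPSE,(19,19)))
    if n=="top": o=cv2.morphologyEx(m.astype(np.uint8),cv2.MORPH_OPEN,E)
    x,y,w,h=cv2.boundingRect(o);print(n,(x,y,w,h));return (x+(w-1)/2,y+(h-1)/2),m,o
for N,a,b in(("filter",(183,253),(251,325)),("spare",(361,233),(335,245))):
    c1,m,o=cap("top",a);c2,_,_=cap("scene",b);p,e=tri([ray(d["top"],c1),ray(d["scene"],c2)]);print(N,p.round(4),np.round(e,4))
    if N=="filter":
        q=np.argwhere(m&(cv2.dilate(o,np.ones((3,3)))==0))[:,::-1].astype(np.float32);q=q[q[:,0]>221]
        c,s,_=cv2.minAreaRect(q);print("lever px",c,s,len(q))
        l,e=tri([ray(d["top"],c),ray(d["scene"],(294.6,298.1))]);print("lever",l.round(4),np.round(e,4))
        v=(l-p)[:2];print(np.linalg.norm(v),np.degrees(np.arctan2(v[1],v[0])))
        print("tip",plane(d["top"],(246,263),.098))
E
```

```text
top (158, 231, 48, 46)
scene (222, 308, 57, 43)
filter [0.5412 0.2694 0.0905] [0.0006 0.0006]
lever px (233.6470489501953, 260.5882263183594) (26.465517044067383, 11.714245796203613) 256
lever [0.526  0.1766 0.0957] [0.0019 0.0019]
0.09397676269801111 -99.3004186551265
tip [0.52294612 0.15571697 0.098     ]
top (340, 211, 43, 45)
scene (316, 233, 39, 24)
spare [ 0.5766 -0.0513  0.0741] [0.0004 0.0004]
```

Measured axis ≈ (0.541, 0.270), lever direction ≈ -99°, and heights near 0.09–0.096, which fits a cartridge standing up. Setting out with the gripper closed.

```bash
python3 -m pendant '[[1,[45,-27,0],[0,0,0]],[1,[45,-27,0],[0,0,0]],[1,[45,-27,0],[0,0,0]],[1,[45,-27,0],[0,0,0]],[1,[45,-27,0],[0,0,0]],[1,[45,-27,0],[0,0,0]],[1,[45,-27,0],[0,0,0]],[1,[45,-27,0],[0,0,0]]]' 20; cat > st.py <<'E'
from plant import r;import numpy as np,sys
from scipy.spatial.transform import Rotation as R
s=r.get_state();M=R.from_quat(s["eef_rot"]).as_matrix();p=np.array(s["tool_pos"])
print("q",np.round(s["q"],2),"F",np.round(s["contact_force"],1),"p",p.round(4),"xang",np.degrees(np.arctan2(M[1,0],M[0,0])).round(1),"z",M[:,2].round(3),"t",s["clock"])
if len(sys.argv)>1: print("tool mm",(M.T@(np.array(eval(sys.argv[1]))-p)*1000).round(1))
E
python3 st.py .541,.27,.2
```

```text
clock: 1.1
tool_pos: [0.4544, -0.3005, 0.2385]
eef_rot: [0.991, 0.13, -0.0, -0.0]
contact_force: [-1.0, -0.5, 0.1]
opening: 0.119
finger_force: 0.0
q [ 0.59  0.58 -0.15  1.81  0.12  0.76 -0.93] F [-1.  -0.5  0.1] p [ 0.4544 -0.3005  0.2385] xang 15.0 z [-0.001  0.    -1.   ] t 1.1
tool mm [ 231.3 -528.7   38.5]
```

```bash
python3 -m pendant '[[1,[25,-57,0],[0,0,0]],[1,[25,-57,0],[0,0,0]],[1,[25,-57,0],[0,0,0]],[1,[25,-57,0],[0,0,0]],[1,[25,-57,0],[0,0,0]],[1,[25,-57,0],[0,0,0]],[1,[25,-57,0],[0,0,0]],[1,[25,-57,0],[0,0,0]]]'; python3 -m pendant '[[1,[16,-36,0],[0,0,0]],[1,[16,-36,0],[0,0,0]],[1,[0,0,0],[0,0,10.5]],[1,[0,0,0],[0,0,10.5]],[1,[0,0,0],[0,0,10.5]],[1,[0,0,0],[0,0,10.5]],[1,[0,0,0],[0,0,10.5]],[1,[0,0,0],[0,0,10.5]]]';  python3 -m pendant '[[1,[0,0,0],[0,0,10.5]],[1,[0,0,0],[0,0,10.5]],[1,[0,0,0],[0,0,10.5]],[1,[0,0,0],[0,0,10.5]],[1,[0,0,0],[0,0,9]],[1,[0,0,0],[0,0,0]]]';
python3 - <<'E'
from plant import r,cams;import cv2,pickle,numpy as np
s=r.get_state();c=cams.snapshot("wrist");pickle.dump((s,c),open("w1.pkl","wb"));cv2.imwrite("pics/w1.png",c["img"][:,:,::-1]);print(c["camera_matrix"],c["tool_from_camera"].round(3))
E
python3 st.py .541,.27,.12
```

```text
clock: 2.1
tool_pos: [0.5287, 0.1922, 0.2384]
eef_rot: [0.991, 0.131, -0.0, 0.0]
contact_force: [0.8, -0.3, -0.3]
opening: 0.004
finger_force: 0.0
clock: 3.1
tool_pos: [0.5405, 0.2679, 0.2382]
eef_rot: [0.912, -0.41, -0.001, -0.0]
contact_force: [-0.6, -0.0, -1.0]
opening: 0.007
finger_force: 0.0
clock: 3.85
tool_pos: [0.5158, 0.2001, 0.2496]
eef_rot: [-0.677, 0.736, 0.004, -0.001]
contact_force: [0.3, 0.8, -0.4]
opening: 0.007
finger_force: 0.0
[[359.04742947   0.         322.45969905]
 [  0.         359.04742947 241.04309079]
 [  0.           0.           1.        ]] [[ 0.     0.961  0.278  0.071]
 [ 1.    -0.    -0.001 -0.001]
 [-0.001  0.278 -0.961 -0.147]
 [ 0.     0.     0.     1.   ]]
q [-1.05  0.96  1.31  1.8  -1.    1.24 -2.65] F [ 0.1  1.  -0.5] p [0.5163 0.2023 0.2492] xang -94.5 z [-0.008  0.007 -1.   ] t 3.9
tool mm [-68.6 -20.4 129.5]
```

View pics/w1.png

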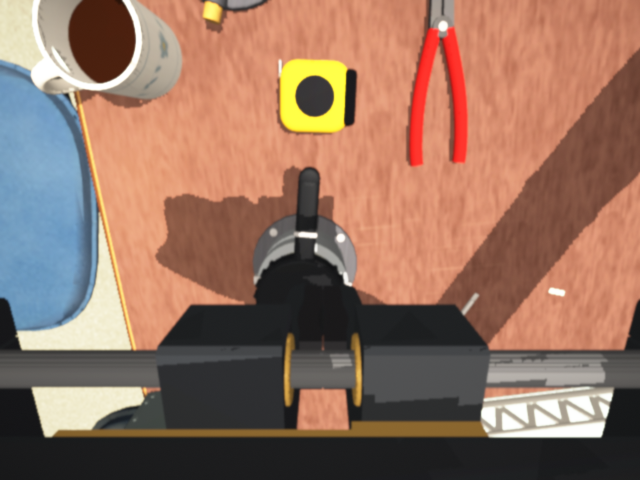

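The wrist view shows the lever with its tip at (310,175) and collar at (307,236), and the tape well clear. Joint 7 ran towards its limit, so I'll unwind and use the half-turn-equivalent yaw.

```bash
for i in 1; do python3 -m pendant '[[1,[0,0,0],[0,0,-10.5]],[1,[0,0,0],[0,0,-10.5]],[1,[0,0,0],[0,0,-10.5]],[1,[0,0,0],[0,0,-10.5]],[1,[0,0,0],[0,0,-10.5]],[1,[0,0,0],[0,0,-10.5]],[1,[0,0,0],[0,0,-10.5]],[1,[0,0,0],[0,0,-10.5]]]';python3 st.py;  python3 -m pendant '[[1,[0,0,0],[0,0,-10.5]],[1,[0,0,0],[0,0,-10.5]],[1,[0,0,0],[0,0,-10.5]],[1,[0,0,0],[0,0,-10.5]],[1,[0,0,0],[0,0,-10.5]],[1,[0,0,0],[0,0,-10.5]],[1,[0,0,0],[0,0,-10.5]],[1,[0,0,0],[0,0,-10.5]]]'; done
python3 st.py .541,.27,.2
```

```text
clock: 4.9
tool_pos: [0.5167, 0.2048, 0.2492]
eef_rot: [0.996, -0.086, -0.004, -0.004]
contact_force: [-0.2, -1.4, 0.7]
opening: 0.003
finger_force: 0.0
q [-0.95  0.77  0.94  1.79 -0.75  0.99 -1.44] F [-0.2 -1.4  0.7] p [0.5167 0.2048 0.2492] xang -9.9 z [-0.008  0.008 -1.   ] t 4.9
clock: 5.9
tool_pos: [0.5167, 0.2048, 0.2494]
eef_rot: [0.798, 0.602, -0.0, -0.006]
contact_force: [-0.0, 0.4, -0.3]
opening: 0.005
finger_force: 0.0
q [-0.75  0.63  0.51  1.78 -0.41  0.84 -0.32] F [-0.   0.4 -0.3] p [0.5167 0.2048 0.2494] xang 74.1 z [-0.007  0.008 -1.   ] t 5.9
tool mm [69.1  5.9 49.8]
```

```bash
python3 - <<'E'
from plant import r,cams;import cv2,pickle,numpy as np
s=r.get_state();c=cams.snapshot("wrist");pickle.dump((s,c),open("w2.pkl","wb"));cv2.imwrite("pics/w2.png",c["img"][:,:,::-1])
E
```

```text
(no output)
```

View pics/w2.png

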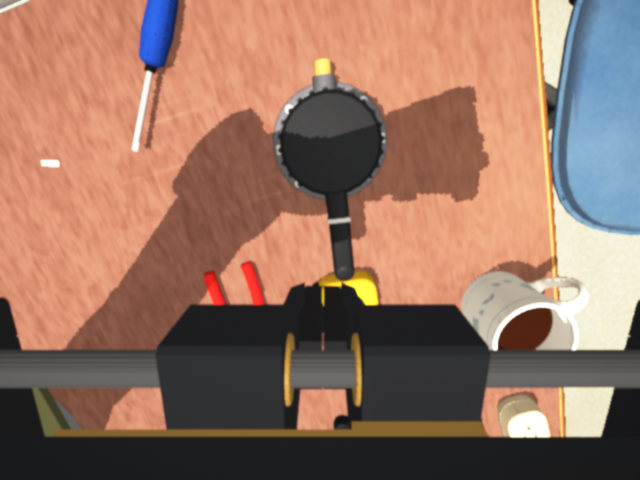

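Clear view: cap disc centred near (331,142), lever centreline from (337,195) to its tip at (345,278). I'll triangulate this with the top view.

```bash
python3 - <<'E'
import pickle;from h import *
from scipy.spatial.transform import Rotation as R
s,c=pickle.load(open("w2.pkl","rb"));d=pickle.load(open("c0.pkl","rb"))
T=np.eye(4);T[:3,:3]=R.from_quat(s["eef_rot"]).as_matrix();T[:3,3]=s["tool_pos"]
c["camera_from_world"]=np.linalg.inv(T@c["tool_from_camera"])
roi=np.zeros((480,640),np.uint8);roi[60:282,260:400]=1
m=((c["img"].max(2)<62)&(roi>0)).astype(np.uint8)
o=cv2.morphologyEx(m,cv2.MORPH_OPEN,cv2.getStructuringElement(cv2.MORPH_ELLIPSE,(41,41)))
b=cv2.boundingRect(o);cc=(b[0]+(b[2]-1)/2,b[1]+(b[3]-1)/2);print("box",b,cc)
q=np.argwhere(m[222:270,325:360])[:,::-1]+[325,222];row=[q[q[:,1]==y,0] for y in(224,266)];P=[(x.min()+x.max())/2 for x in row];print(P,[np.ptp(x) for x in row])
lc=(np.mean(P),245)
for z in(.098,.107):
    a=plane(c,cc,z);print(z,"cap",a.round(4),"width",np.linalg.norm(plane(c,(b[0],cc[1]),z)-plane(c,(b[0]+b[2],cc[1]),z)))
A=plane(c,(P[0],224),.106);B=plane(c,(P[1],266),.106);tip=plane(c,(345,279),.1);v=(B-A)[:2];print(A,B,"tip",tip,"ang",np.degrees(np.arctan2(v[1],v[0])))
p,e=tri([ray(c,cc),ray(d["top"],(181,252.5)),ray(d["scene"],(250,328))]);print("cap tri",p.round(4),np.round(e,4))
t,e=tri([ray(c,(345,276)),ray(d["top"],(245,263))]);print("tip tri",t.round(4),np.round(e,4),np.linalg.norm((t-p)[:2]))
E
```

```text
box (284, 129, 97, 69) (332.0, 163.0)
[np.float64(343.5), np.float64(343.5)] [np.int64(9), np.int64(17)]
0.098 cap [0.5382 0.2538 0.098 ] width 0.07892933741389933
0.107 cap [0.5382 0.2544 0.107 ] width 0.07655012662960248
[0.53412125 0.20397655 0.106     ] [0.52457309 0.16833099 0.106     ] tip [0.5224103  0.15406252 0.1       ] ang -104.99545425585764
cap tri [0.5413 0.2634 0.0921] [0.0104 0.007  0.0042]
tip tri [0.523  0.1571 0.1007] [0.0002 0.0002] 0.10780288535384523
```

```bash
python3 - <<'E'
import pickle;from h import *
from scipy.spatial.transform import Rotation as R
s,c=pickle.load(open("w2.pkl","rb"));d=pickle.load(open("c0.pkl","rb"))
T=np.eye(4);T[:3,:3]=R.from_quat(s["eef_rot"]).as_matrix();T[:3,3]=s["tool_pos"]
c["camera_from_world"]=np.linalg.inv(T@c["tool_from_camera"])
hsv=c["img"].max(2).astype(int)
print("col332",hsv[76:100:2,332],"row142",hsv[142,270:292:2],hsv[142,374:394:2])
cc=(332,142)
p,e=tri([ray(c,cc),ray(d["top"],(181,253.5))]);print("cap tri",p.round(4),np.round(e,4),plane(c,cc,.107))
t=np.array([.523,.1571]);v=t-p[:2];print(np.linalg.norm(v),np.degrees(np.arctan2(v[1],v[0])))
E
python3 st.py .541,.271,.125
```

```text
col332 [113 115 114 115 116 117  99  48  46  68  75  75] row142 [140 125  94  99  97  56  28  35  39  39  39] [ 44  42  37  36 119 153 112 132 139 139]
cap tri [0.542  0.2698 0.093 ] [0.0006 0.0006] [0.54244692 0.26976312 0.107     ]
0.11433635346622871 -99.59054754911054
q [-0.75  0.63  0.51  1.78 -0.41  0.84 -0.31] F [ 0.9 -0.2 -0.2] p [0.5168 0.2046 0.2496] xang 74.4 z [-0.007  0.009 -1.   ] t 5.95
tool mm [ 69.7   6.6 125. ]
```

Axis (0.542, 0.270), lever at -99.5°, tip 114 mm out, which agrees with the text. Moving over the cap, then pressing in short rows.

```bash
python3 -m pendant '[[1,[35,3,25],[0,0,0]],[1,[35,3,25],[0,0,0]],[1,[0,0,35],[0,0,-6]],[1,[0,0,35],[0,0,0]],[1,[0,0,10],[0,0,0]],[1,[0,0,0],[0,0,0]]]' 30; python3 st.py .542,.27,.087; python3 -m pendant '[[1,[0,0,5],[0,0,0]],[1,[0,0,4],[0,0,0]],[1,[0,0,4],[0,0,0]],[1,[0,0,3],[0,0,0]]]';python3 st.py .542,.27,.087
```

```text
clock: 6.7
tool_pos: [0.5412, 0.2698, 0.1197]
eef_rot: [0.769, 0.64, -0.001, -0.005]
contact_force: [0.7, -0.2, 0.9]
opening: 0.008
finger_force: 0.0
q [-0.74  0.86  0.38  1.74 -0.5   0.64 -0.25] F [ 0.7 -0.2  0.9] p [0.5412 0.2698 0.1197] xang 79.6 z [-0.008  0.007 -1.   ] t 6.7
tool mm [ 0.2  1.  32.7]
clock: 7.2
tool_pos: [0.5411, 0.2695, 0.1037]
eef_rot: [0.768, 0.64, -0.001, -0.005]
contact_force: [-1.1, -0.5, 8.9]
opening: 0.008
finger_force: 4.3
q [-0.73  0.88  0.36  1.75 -0.51  0.61 -0.24] F [-1.1 -0.5  8.9] p [0.5411 0.2695 0.1037] xang 79.6 z [-0.007  0.007 -1.   ] t 7.2
tool mm [ 0.6  0.9 16.7]
```

Contact at 8.9 N near z ≈ 0.106, as expected. Pressing on.

```bash
python3 -m pendant '[[1,[0,0,4],[0,0,0]],[1,[0,0,4],[0,0,0]],[1,[0,0,4],[0,0,0]],[1,[0,0,3],[0,0,0]],[1,[0,0,1],[0,0,0]],[1,[0,0,0],[0,0,0]]]';python3 -m pendant '[[1,[0,0,1],[0,0,0]],[1,[0,0,1],[0,0,0]],[1,[0,0,1],[0,0,0]],[1,[0,0,0],[0,0,0]]]'
```

```text
clock: 7.95
tool_pos: [0.5411, 0.2695, 0.0884]
eef_rot: [0.768, 0.64, -0.0, -0.005]
contact_force: [-1.7, -1.1, 7.2]
opening: 0.0
finger_force: 3.2
clock: 8.45
tool_pos: [0.5412, 0.2695, 0.0873]
eef_rot: [0.768, 0.64, 0.0, -0.005]
contact_force: [-4.8, -1.2, 19.9]
opening: 0.003
finger_force: 10.1
```

It has bottomed out: 19.9 N at z = 0.0873. Now up, out along the lever to 92 mm, open to about 35 mm, and take a look before lowering.

```bash
python3 -m pendant '[[1,[0,0,-30],[0,0,0]],[1,[0,0,-20],[0,0,0]],[0.2,[-46,0,0],[0,0,0]],[0.2,[-46,0,0],[0,0,0]],[0.2,[0,0,0],[0,0,0]],[0.2,[0,0,0],[0,0,0]],[0.2,[0,0,0],[0,0,0]]]' 20
python3 st.py ".542+.092*np.cos(np.radians(-99.5)),.27+.092*np.sin(np.radians(-99.5)),.064"
python3 - <<'E'
from plant import r,cams;import cv2
c=cams.snapshot("wrist");cv2.imwrite("pics/w3.png",c["img"][:,:,::-1])
E
```

```text
clock: 9.32
tool_pos: [0.5248, 0.1804, 0.134]
eef_rot: [0.768, 0.641, -0.0, -0.005]
contact_force: [-0.9, 0.8, -0.9]
opening: 0.402
finger_force: 0.0
q [-0.61  0.78  0.35  1.88 -0.49  0.56 -0.11] F [-0.9  0.8 -0.9] p [0.5248 0.1804 0.134 ] xang 79.7 z [-0.007  0.008 -1.   ] t 9.325
tool mm [-1.2  2.8 70. ]
```

View pics/w3.png

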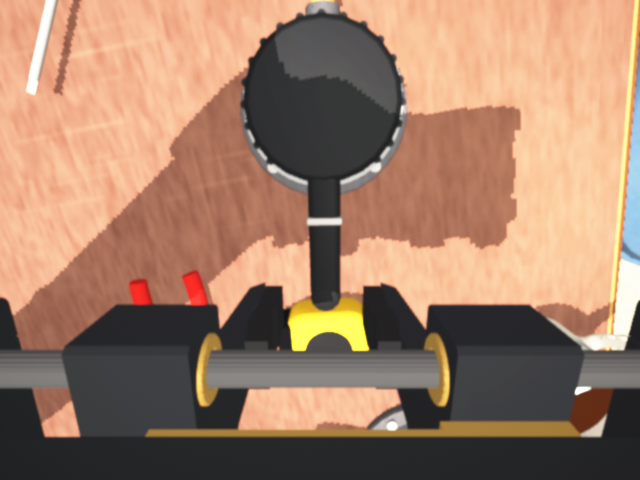

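The lever (tip at (325,300)) sits midway between the fingertips (x ≈ 283 and 363). Lowering, then swinging in 5° rows: 8 mm along tool -y, 0.35 mm inward.

```bash
python3 -m pendant '[[0.2,[0,2,20],[0,0,0]],[0.2,[0,0,20],[0,0,0]],[0.2,[0,0,20],[0,0,0]],[0.2,[0,0,10],[0,0,0]],[0.2,[0,0,0],[0,0,0]]]'; python3 st.py; python3 -m pendant '[[0.2,[0.3,-8,0],[0,0,5]],[0.2,[0.35,-8,0],[0,0,5]],[0.2,[0.35,-8,0],[0,0,5]],[0.2,[0.35,-8,0],[0,0,5]],[0.2,[0,0,0],[0,0,0]]]'; python3 st.py
```

```text
clock: 10.0
tool_pos: [0.5257, 0.1792, 0.0636]
eef_rot: [0.768, 0.64, -0.001, -0.005]
contact_force: [-0.3, -1.2, 0.3]
opening: 0.402
finger_force: 0.0
q [-0.56  0.89  0.26  1.91 -0.54  0.42 -0.07] F [-0.3 -1.2  0.3] p [0.5257 0.1792 0.0636] xang 79.6 z [-0.009  0.007 -1.   ] t 10.0
clock: 10.62
tool_pos: [0.4968, 0.1899, 0.0652]
eef_rot: [0.868, 0.497, -0.001, -0.004]
contact_force: [0.4, -1.1, 0.1]
opening: 0.402
finger_force: 0.3
q [-0.63  0.88  0.31  1.98 -0.71  0.39 -0.29] F [ 0.4 -1.1  0.1] p [0.4968 0.1899 0.0652] xang 59.7 z [-0.006  0.007 -1.   ] t 10.625
```

```bash
python3 -m pendant '[[0.2,[0.35,-8,0],[0,0,5]],[0.2,[0.35,-8,0],[0,0,5]],[0.2,[0.35,-8,0],[0,0,5]],[0.2,[0.35,-8,0],[0,0,5]],[0.2,[0.35,-8,0],[0,0,5]],[0.2,[0.35,-8,0],[0,0,5]]]'; python3 st.py;python3 -m pendant '[[0.2,[0.35,-8,0],[0,0,5]],[0.2,[0.35,-8,0],[0,0,5]],[0.2,[0.35,-8,0],[0,0,5]],[0.2,[0.35,-8,0],[0,0,5]],[0.2,[0.35,-8,0],[0,0,5]]]'; python3 st.py
```

```text
clock: 11.38
tool_pos: [0.4632, 0.2226, 0.0653]
eef_rot: [0.967, 0.254, -0.003, -0.003]
contact_force: [0.9, -3.7, -0.7]
opening: 0.398
finger_force: 1.5
q [-0.77  0.89  0.41  2.04 -0.92  0.41 -0.68] F [ 0.9 -3.7 -0.7] p [0.4632 0.2226 0.0653] xang 29.5 z [-0.007  0.005 -1.   ] t 11.375
clock: 12.0
tool_pos: [0.4506, 0.2609, 0.0654]
eef_rot: [0.999, 0.039, -0.004, -0.003]
contact_force: [-0.4, -2.7, -1.9]
opening: 0.4
finger_force: 1.5
q [-0.88  0.91  0.47  2.02 -0.97  0.46 -1.15] F [-0.4 -2.7 -1.9] p [0.4506 0.2609 0.0654] xang 4.5 z [-0.009  0.006 -1.   ] t 12.0
```

```bash
python3 -m pendant '[[0.2,[0,-7,0],[0,0,2]],[0.2,[0,-7,0],[0,0,2]],[0.2,[0,-6,0],[0,0,2]],[0.2,[0.5,-4,0],[0,0,2]],[0.2,[0,0,0],[0,0,0]]]'; python3 st.py
```

```text
clock: 12.62
tool_pos: [0.45, 0.2855, 0.0654]
eef_rot: [1.0, -0.029, -0.005, -0.003]
contact_force: [-0.7, -1.9, -0.0]
opening: 0.396
finger_force: 0.9
q [-0.93  0.93  0.5   1.98 -0.97  0.5  -1.33] F [-0.7 -1.9 -0. ] p [0.45   0.2855 0.0654] xang -3.3 z [-0.009  0.006 -1.   ] t 12.625
```

```bash
python3 -m pendant '[[0.2,[0.5,-4,0],[0,0,2]],[0.2,[0.5,-3,0],[0,0,2]],[0.2,[0,-2,0],[0,0,0]],[0.2,[0,0,0],[0,0,0]]]'; python3 -m pendant '[[0.2,[0,-2,0],[0,0,0]],[0.2,[0,0,0],[0,0,0]]]'; python3 st.py
```

```text
clock: 13.12
tool_pos: [0.4515, 0.2923, 0.0654]
eef_rot: [0.998, -0.064, -0.005, -0.002]
contact_force: [-3.3, -5.5, 0.5]
opening: 0.398
finger_force: 3.0
clock: 13.38
tool_pos: [0.4516, 0.2925, 0.0653]
eef_rot: [0.998, -0.065, -0.005, -0.0]
contact_force: [-3.3, -9.4, 0.1]
opening: 0.399
finger_force: 4.6
q [-0.95  0.94  0.53  1.97 -0.97  0.53 -1.42] F [-3.3 -9.4  0.1] p [0.4516 0.2925 0.0653] xang -7.5 z [-0.01   0.001 -1.   ] t 13.375
```

The force climbs (9.4 N) with no motion, so the lever is at the stop as predicted. One more nudge, then centre, rise and check.

```bash
python3 -m pendant '[[0.2,[0,-3,0],[0,0,0]],[0.2,[0,0,0],[0,0,0]]]';python3 -m pendant '[[0.2,[0,8,0],[0,0,0]],[0.2,[0,5,0],[0,0,0]],[0.2,[0,0,0],[0,0,0]]]'; python3 st.py;  python3 -m pendant '[[0.2,[0,0,-20],[0,0,0]],[0.2,[0,0,-40],[0,0,0]],[0.2,[-30,0,-40],[0,0,0]],[0.2,[-30,0,-40],[0,0,0]],[0.2,[0,0,0],[0,0,0]]]'
python3 - <<'E'
from plant import r,cams;import cv2,pickle
s=r.get_state();c=cams.snapshot("top");pickle.dump(c,open("c9.pkl","wb"));cv2.imwrite("pics/t9.png",c["img"][:,:,::-1])
c=cams.snapshot("wrist");cv2.imwrite("pics/w9.png",c["img"][:,:,::-1])
E
python3 st.py
```

```text
clock: 13.62
tool_pos: [0.4516, 0.2928, 0.0652]
eef_rot: [0.998, -0.066, -0.005, 0.001]
contact_force: [-3.7, -13.2, 1.7]
opening: 0.401
finger_force: 6.9
clock: 14.0
tool_pos: [0.452, 0.2873, 0.0658]
eef_rot: [0.998, -0.064, -0.004, -0.004]
contact_force: [0.0, -0.4, -0.6]
opening: 0.4
finger_force: 0.0
q [-0.93  0.93  0.51  1.98 -0.97  0.5  -1.4 ] F [ 0.  -0.4 -0.6] p [0.452  0.2873 0.0658] xang -7.4 z [-0.007  0.008 -1.   ] t 14.0
clock: 14.62
tool_pos: [0.3924, 0.2955, 0.208]
eef_rot: [0.998, -0.063, -0.003, -0.005]
contact_force: [0.7, -0.4, 0.2]
opening: 0.4
finger_force: 0.0
q [-1.18  0.7   0.77  2.02 -0.75  0.73 -1.63] F [-0.8  0.5 -0.2] p [0.3934 0.2945 0.206 ] xang -7.3 z [-0.007  0.008 -1.   ] t 14.725
```

View pics/w9.png

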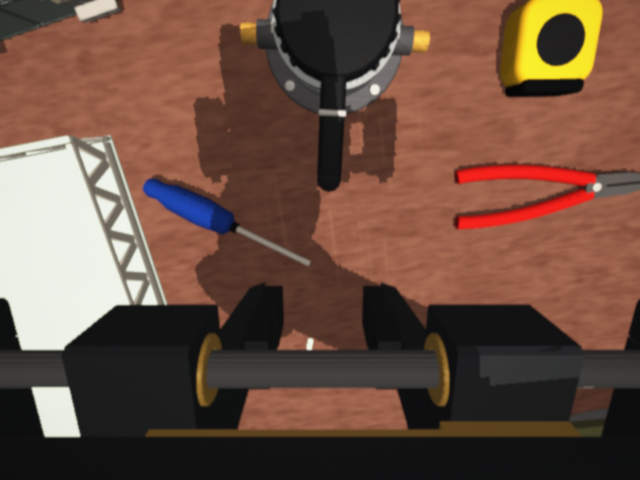

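View pics/t9.png

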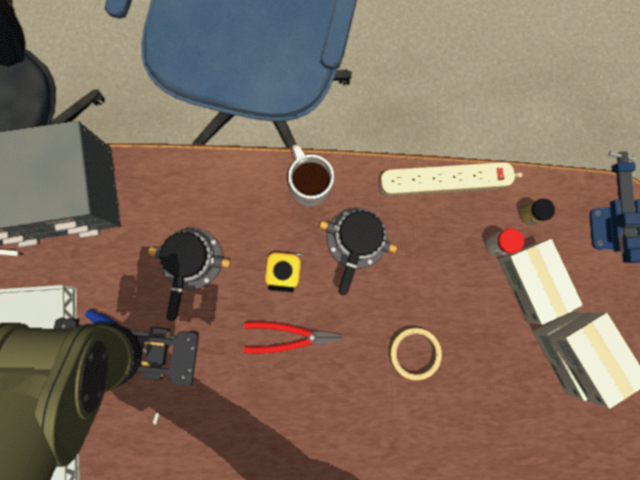

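The lever (wrist view (333,112) to (329,185)) is square to the pipe stubs ((248,32) to (421,40)) within about 1°, so it is at the stop. The spare is unchanged at (361,233) to (345,290), and the arm is clear. Handing in.

```bash
python3 -c "
from plant import r
print(r.finish_job())"
```

```text
the job is handed in; nothing more can be done
None
```

The cartridge is pressed fully home, its lever is turned clockwise to the stop, the spare's lever was not touched, and the job was handed in with the arm clear; the hand-in returned no verdict.

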